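# Seat the board drawer and hold the mirror flap at its index mark

## Task

A board is waiting in the open drawer of the grey mirror inspection box. Push the drawer fully home until it clicks into its catch, with the flap still shut; then lift the mirror flap by the black handle on top of it until the red pointer on its side lines up with the yellow index arm on the quadrant scale, and finish while still holding it there, because it falls shut when let go. Leave the index arm and the things lying about as they are.

Things in the scene. Friction and masses are not known exactly. Their poses are not given: they have to be found in the camera images.
- station: light grey sheet-metal inspection box, 190 deep (x) x 250 wide (y) x 85 mm high, with a flap for its top; it is fixed to the table. Origin: centre of its footprint, on the mat; its x points from its front (drawer side, facing the robot) to its back, y to its left, z up; it stands turned about z by up to 0.2 rad.
- drawer (a joint): the board drawer in the box's front: dark front plate 238 wide x 56 mm high (19 to 75 mm above the mat), green circuit board behind it. Value: metres open along the box's -x (0 = home; starts 0.035 to 0.06). Slides with 1 to 2 N; in the last 9 mm a spring ball catch needs about 6 N in all; from 4 mm on it pulls the drawer home against a hard stop.
- drawer_pull (a point): middle of the drawer's steel pull bar: 10 mm thick, 80 mm long along the box's y, 50 mm above the mat, its axis 34 mm in front of the box's front face when home and 28 mm in front of the drawer's front plate; moves with the drawer. Fingertips can push on it, or on the front plate, from the front.
- flap (a joint): the mirror flap, a flat grey lid 172 long x 240 wide x 5 mm thick on top of the box, mirror on its underside, 0.3 to 0.55 kg. Value: angle in rad, 0 = shut and level, growing as its front edge rises (most 1.3). It turns freely, with no stay: it falls shut from any angle when let go, and takes about 2 to 4 N upward at the handle.
- flap_hinge (a point): middle of the flap's hinge axis, which runs along the box's y, 70 mm behind the box's centre and 87.5 mm above the mat; axes as the box's.
- flap_handle (a point): middle of the flap's black bow handle: round bar 10 mm thick, 92 mm long along the box's y, 130 mm in front of the hinge axis and 40.5 mm above it when shut (33 mm free under the bar); turns with the flap about the hinge. Being round it can turn between pads that pinch it, one in front and one behind. Its x lies along the flap, towards the hinge.
- flap_pointer (a point): red pointer tongue on the right edge of the flap, 111 mm from the hinge axis, running across the rim of the quadrant scale; it lies on the line through the hinge axis that turns with the flap, so it is level with the hinge when shut.
- index (a joint): yellow index arm on the white quadrant scale (0 to 75 degrees in 5 degree marks) at the box's right side; it turns about the same hinge axis and is clamped. Value: its angle in rad, measured as the flap's: the marked angle to lift the flap to (0.5 to 0.9). Not to be moved; it slips at about 4 N at its tip.
- index_tip (a point): point of the yellow index arm, 99 mm from the hinge axis, 133 mm to the right of the box's middle; its x runs along the arm towards the hinge.
- solder_spool: white solder spool, 54 mm wide, 38 mm high, on the table; bystander. Origin: centre of its underside.
- flux_tin: round orange and white tin, 50 mm wide, 18 mm high; bystander. Origin: centre of its underside.
- tip_case: flat dark case with a mustard lid, 77 x 105 x 24 mm; bystander. Origin: centre of its underside.
- tweezers_2: black tweezers, 14 x 119 x 9 mm, lying flat; bystander. Origin: centre of the underside.

How it is judged:
By the outcome, as a careful person would: the job done as asked, in the order asked, and still so for the second after the job is handed in, while the arm keeps its last pose, push and grip.
It also fails if it takes over 51 s, if anything falls off the work surface, if the arm or the gripper's body presses on something with over 40 N, if the wrist force passes 120 N, or if a joint passes its speed limit or range.

## Robot

A 7-joint arm with a two-finger parallel gripper is mounted at the origin on a cart in front of the work surface, level with it; the furniture and walls round the work are solid. World frame = base frame: x ahead of the robot, y to its left, z up, the work surface at z = 0. Lengths are in mm, angles in rad, forces in N, time in s.
With the tool pointing down it reaches from about 400 to 875 mm from the base axis. Payload 19.3 kg.
Tool frame: the origin (TCP) lies on the centre line of the jaws, within the pads' length; the fingertips stand 19 mm ahead of it and the grasp point (between the pads) is the TCP; z points along the fingers, y is the direction in which the jaws open and shut (so a half turn about z gives the same grasp; the last joint's range is limited). The gripper opens to 85 mm and grips with 20 to 120 N. Pads are 22 mm wide; open, the fingers measure 114 mm over their backs; the gripper's body (76 mm by 85 mm) begins 54 mm behind the grasp point. The pads swing forward as they close: fully open they stand 13 mm farther back than shut.
Start: joints at [1.033, 0.521, -0.036, 1.599, 0.021, 1.021, -0.113], TCP at [281.8, -557.857, 250.291] pointing down, gripper open.
Joint ranges: [-2.91, 2.91], [-0.3, 2.13], [-1.5, 1.42], [0.17, 2.43], [-1.26, 4.41], [0.16, 1.93], [-2.52, 2.52]. Speed limits (rad/s): [1.89, 1.89, 2.39, 2.39, 3.01, 3.01, 3.01].

## Interface

Orientations are given as a rotation vector (axis times angle).
In Python, from bench import manip gives the robot as it stands.
- The arm moves only by the tool jog_arm, never from a script. Its arguments are lists of equal length, an entry for each row: "xyz": the shift along the tool's x, y, z in cm, a list of three; "roll": the turn about the tool's z in rad; "claw": the finger opening in cm, from 0 to 8.54. In form: {"xyz": [[dx, dy, dz], ...], "roll": [roll, ...], "claw": [claw, ...]}. A call has 1 to 10 rows; each row is the pose to reach, as a shift and turn from the pose commanded when the call began, along the tool's axes at that moment; what a row does not reach only later rows make up. A row lasts 1/12 s, in which the tool goes at most 41.7 mm and 7.16 degrees, less where a joint would pass 70% of its speed; a pose out of reach is approached as far as the arm can. A call with a gripper value outside its range is refused whole. The fingers move at their own pace and stop on an object; "force" is the grip in N (left out, the last holds). Time passes only in rows, so rows that repeat a pose let the fingers close. It gives the time, the measured TCP pose, the force and the opening at its end, in the units of the state.
- manip.get_state(): the state, without advancing time (a new reading comes with each control period).
- manip.get_image(name): name is "scene" or "side" or "wrist"; returns the picture (384x512x3 uint8, red, green, blue); there is no depth.
- manip.camera_info(name): a dict with "fx", "fy", "cx", "cy" (pixels), "T" (4x4, takes a point from camera to world coordinates). Camera axes: x right, y up, looking along -z (the intrinsics and any distortion apply to the point x, -y, -z); pixel columns grow to the right and rows downward; lengths in mm; the calibration is good to about 2 mm. A picture is of the moment at which its call begins: read the wrist's pose just before it. camera_info takes no time and is no camera call; for the wrist camera it gives the pose at the moment of the call.
- manip.close_job(): hands the job in, once; it reports no verdict.
The state is a dict: "time_s": time; "joint_pos": joint angles; "qvel": joint speeds; "effort": joint torques, N m; "ee_pos": TCP position; "ee_rot": TCP orientation; "contact_force": force on the tool from outside, world axes, zero at the start; "torque": the same for the moment, N m; "grip_width": opening from 0.0 (shut) to 1.0 (fully open).
Only numpy, scipy, OpenCV 4.12 (cv2) and the standard library are available. Lean on these libraries where they do the work, as an engineer would, in place of code of your own. Each camera call takes 0.05 s, during which the arm holds its last target.

## Working session

There is one attempt and no reset: what is moved stays moved. The work goes in short steps, Python scripts to look and compute and a tool call to move; the robot and the scene stay as the last step left them, time stands still between calls to the robot, and variables do not carry over. Pictures are saved under pics/ and viewed, and the job is handed in when it is done.

Besides the shell and the picture viewer there is one more tool, called after "Call:" in YAML: its name, and indented under it one key for each argument. jog_arm: Moves the arm, as the interface text tells. Its arguments: {"type":"object","properties":{"xyz":{"type":"array","items":{"type":"array","items":{"type":"number"}}},"roll":{"type":"array","items":{"type":"number"}},"claw":{"type":"array","items":{"type":"number"}},"force":{"type":"number"}},"required":["xyz","roll","claw"]}

```bash
mkdir -p pics; ls
python3 - <<'E'
from bench import manip
import cv2,numpy as np
s=manip.get_state()
for k,v in s.items(): print(k,np.round(v,3))
for n in ["scene","side","wrist"]:
    c=manip.camera_info(n); print(n,{k:np.round(v,3) for k,v in c.items()})
    im=manip.get_image(n); cv2.imwrite(f"pics/{n}0.png",im[:,:,::-1])
E
```

```text
pics
time_s 0.0
joint_pos [ 1.033  0.522 -0.036  1.6    0.021  1.021 -0.113]
qvel [-0.001 -0.001 -0.     0.001 -0.001  0.    -0.001]
effort [-2.0000e-03 -9.2710e+01  1.9790e+00 -3.6994e+01  1.8000e-02  8.0000e-03
 -0.0000e+00]
ee_pos [ 281.682 -557.604  249.73 ]
ee_rot [-3.055 -0.728  0.   ]
contact_force [-0.067  0.329 -0.522]
torque [ 0.041  0.022 -0.002]
grip_width 0.999
scene {'fx': np.float64(432.356), 'fy': np.float64(432.356), 'cx': np.float64(263.503), 'cy': np.float64(192.228), 'T': array([[-8.43000e-01,  2.33000e-01, -4.84000e-01, -5.05330e+01],
       [-5.37000e-01, -3.89000e-01,  7.49000e-01,  9.08355e+02],
       [-1.40000e-02,  8.91000e-01,  4.53000e-01,  6.79847e+02],
       [ 0.00000e+00,  0.00000e+00,  0.00000e+00,  1.00000e+00]])}
side {'fx': np.float64(360.195), 'fy': np.float64(360.195), 'cx': np.float64(252.693), 'cy': np.float64(189.178), 'T': array([[ 9.400000e-01,  1.510000e-01, -3.060000e-01,  1.516460e+02],
       [-3.410000e-01,  4.180000e-01, -8.420000e-01, -1.136739e+03],
       [ 0.000000e+00,  8.960000e-01,  4.440000e-01,  6.869300e+02],
       [ 0.000000e+00,  0.000000e+00,  0.000000e+00,  1.000000e+00]])}
wrist {'fx': np.float64(333.241), 'fy': np.float64(333.241), 'cx': np.float64(254.675), 'cy': np.float64(194.4), 'T': array([[ 4.51000e-01,  8.59000e-01,  2.44000e-01,  3.44571e+02],
       [-8.93000e-01,  4.34000e-01,  1.22000e-01, -5.26101e+02],
       [-2.00000e-03, -2.73000e-01,  9.62000e-01,  3.73784e+02],
       [ 0.00000e+00,  0.00000e+00,  0.00000e+00,  1.00000e+00]])}
```

View pics/scene0.png

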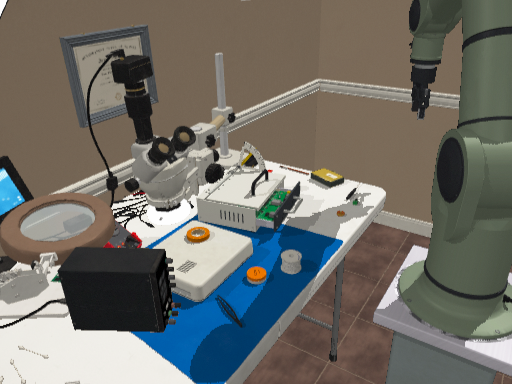

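View pics/side0.png

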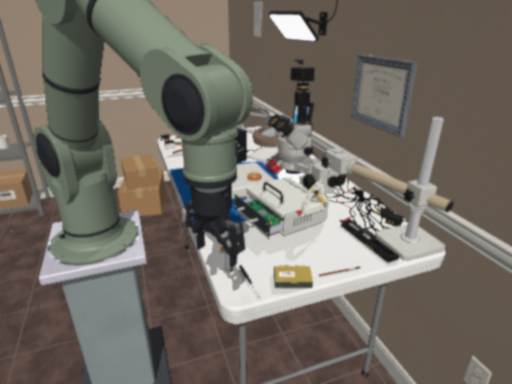

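View pics/wrist0.png

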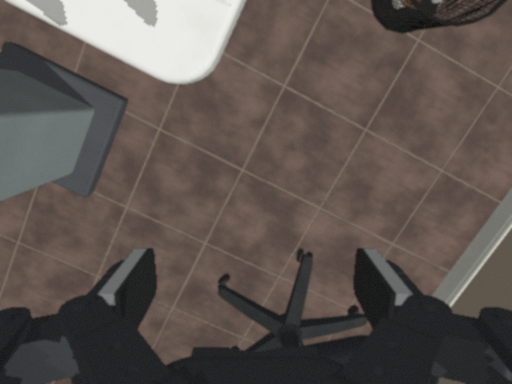

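The box stands at the mat's far right edge (scene ≈ (245,200), side ≈ (280,205)), its drawer open toward the robot. The wrist camera sees only floor. I'll zoom in next.

Run:
```python
import cv2
a=cv2.imread("pics/scene0.png")[130:240,180:320]; cv2.imwrite("pics/sc0z.png",cv2.resize(a,None,fx=5,fy=5,interpolation=cv2.INTER_CUBIC))
a=cv2.imread("pics/side0.png")[165:250,220:350]; cv2.imwrite("pics/si0z.png",cv2.resize(a,None,fx=6,fy=6,interpolation=cv2.INTER_CUBIC))
```

```text
(no output)
```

View pics/sc0z.png

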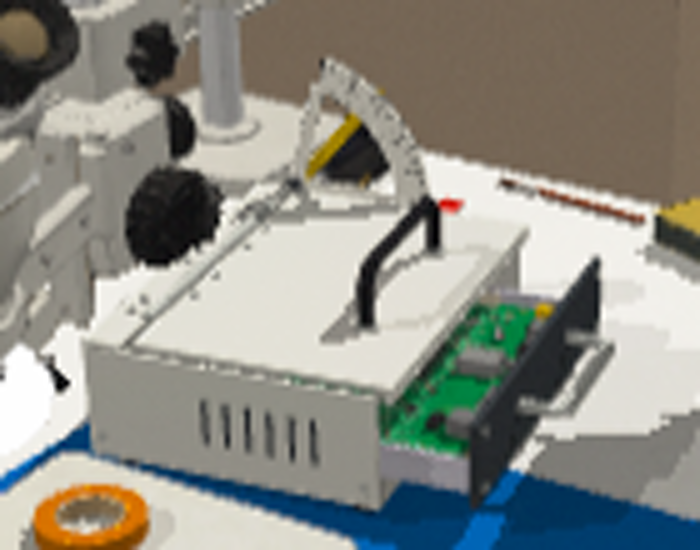

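View pics/si0z.png

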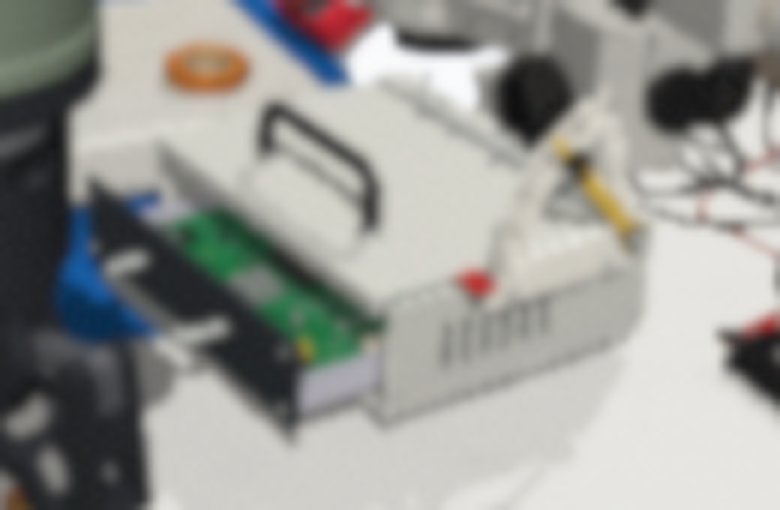

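```bash
cat > h.py <<'E'
import numpy as np
from bench import manip
def ray(cam,u,v,c=None):
    c=c or manip.camera_info(cam); T=np.array(c["T"])
    d=np.array([(u-c["cx"])/c["fx"],-(v-c["cy"])/c["fy"],-1.])
    return T[:3,3],T[:3,:3]@d
def onz(cam,u,v,z,c=None):
    o,d=ray(cam,u,v,c); return o+d*(z-o[2])/d[2]
def tri(rs):
    A=np.zeros((3,3));b=np.zeros(3)
    for o,d in rs:
        d=d/np.linalg.norm(d);P=np.eye(3)-np.outer(d,d);A+=P;b+=P@o
    p=np.linalg.solve(A,b)
    return p,[float(np.linalg.norm(np.cross(p-o,d/np.linalg.norm(d)))) for o,d in rs]
def proj(cam,p,c=None):
    c=c or manip.camera_info(cam);T=np.array(c["T"]);q=T[:3,:3].T@(np.array(p)-T[:3,3])
    return np.array([c["cx"]+c["fx"]*q[0]/-q[2],c["cy"]-c["fy"]*q[1]/-q[2]])
E
python3 - <<'E'
from h import *
import numpy as np
np.set_printoptions(precision=1,suppress=True)
S=lambda x,y:(180+x/5-.4,130+y/5-.4)
D=lambda x,y:(220+x/6-.4,165+y/6-.4)
for n,a,b,z in [("handL",(366,268),(272,112),128),("handR",(432,205),(370,182),128),("flapFR",(527,232),(382,305),90)]:
    print(n,onz("scene",*S(*a),z),onz("side",*D(*b),z),tri([ray("scene",*S(*a)),ray("side",*D(*b))]))
print("flapFL",onz("scene",*S(390,388),90))
print("boxFL bottom",onz("scene",*S(380,508),0),"boxFR bottom",onz("side",*D(385,425),0))
print("boxBL bottom",onz("scene",*S(92,455),0))
print("drawer FL top",onz("scene",*S(478,405),75),"FR top",onz("scene",*S(598,262),75), onz("side",*D(297,375),75),onz("side",*D(95,185),75))
E
```

```text
handL [597.9 -36.8 128. ] [594.9 -47.  128. ] (array([598.8, -39.7, 125.3]), [1.4561892898274578, 1.4561892898275484])
handR [ 612.9 -133.4  128. ] [ 612.8 -151.3  128. ] (array([ 617.7, -141.8,  123.1]), [0.6644027616542186, 0.6644027616542906])
flapFR [ 582.6 -200.3   90. ] [ 590.9 -219.7   90. ] (array([ 592.1, -213.7,   84.4]), [2.3794382810585595, 2.3794382810586576])
flapFL [544.3  20.8  90. ]
boxFL bottom [560.   10.9   0. ] boxFR bottom [ 603.5 -204.4    0. ]
boxBL bottom [746.   51.9   0. ]
drawer FL top [505.5 -10.9  75. ] FR top [ 536.3 -211.9   75. ] [ 530.1 -247.5   75. ] [495.7  -3.9  75. ]
```

Call:
jog_arm:
  xyz:
    - [4,-2.5,-2]
    - [8,-5,-4]
    - [12,-7.5,-5]
    - [16,-10,-5]
    - [20,-12.5,-5]
    - [24,-15,-5]
    - [28,-17.5,-5]
    - [32,-20,-5]
    - [32,-20,-5]
    - [32,-20,-5]
  roll: [-0.1,-0.2,-0.3,-0.4,-0.5,-0.6,-0.7,-0.8,-0.85,-0.9]
  claw: [8.5,8.5,8.5,8.5,8.5,8.5,8.5,8.5,8.5,8.5]

```text
time_s: 0.98
ee_pos: [480.1, -229.0, 300.5]
ee_rot: [-2.425, -1.996, -0.004]
contact_force: [1.9, 1.8, -0.1]
grip_width: 1.001
```

Call:
jog_arm:
  xyz:
    - [3,1.2,0]
    - [6,2.5,0]
    - [9,3.8,0]
    - [12,5,0]
    - [13.2,5.6,0]
    - [13.2,5.6,0]
    - [13.2,5.6,0]
  roll: [-0.1,-0.2,-0.3,-0.37,-0.37,-0.37,-0.37]
  claw: [0,0,0,0,0,0,0]

```text
time_s: 1.57
ee_pos: [558.6, -117.1, 299.9]
ee_rot: [-2.028, -2.398, 0.001]
contact_force: [-0.6, -0.1, -0.1]
grip_width: 0.005
```

Run:
```python
from h import *
import cv2,json
c=manip.camera_info("wrist"); im=manip.get_image("wrist")
json.dump({k:np.array(v).tolist() for k,v in c.items()},open("w1.json","w"))
cv2.imwrite("pics/w1.png",im[:,:,::-1])
cv2.imwrite("pics/w1z.png",cv2.resize(im[:,:,::-1],None,fx=1.5,fy=1.5,interpolation=cv2.INTER_CUBIC))
s=manip.get_state();print(s["ee_pos"],s["ee_rot"],s["joint_pos"],np.round(c["T"],2))
```

```text
[ 558.25746843 -117.99653903  299.99221522] [-2.03009770e+00 -2.39708438e+00  1.28056551e-03] [ 0.44311168  0.41620975 -0.46590347  1.6694684   0.20511198  1.10536879
  0.08422212] [[ 9.9000e-01 -1.6000e-01 -5.0000e-02  5.4802e+02]
 [ 1.7000e-01  9.5000e-01  2.7000e-01 -4.8290e+01]
 [ 0.0000e+00 -2.7000e-01  9.6000e-01  4.2391e+02]
 [ 0.0000e+00  0.0000e+00  0.0000e+00  1.0000e+00]]
```

View pics/w1z.png

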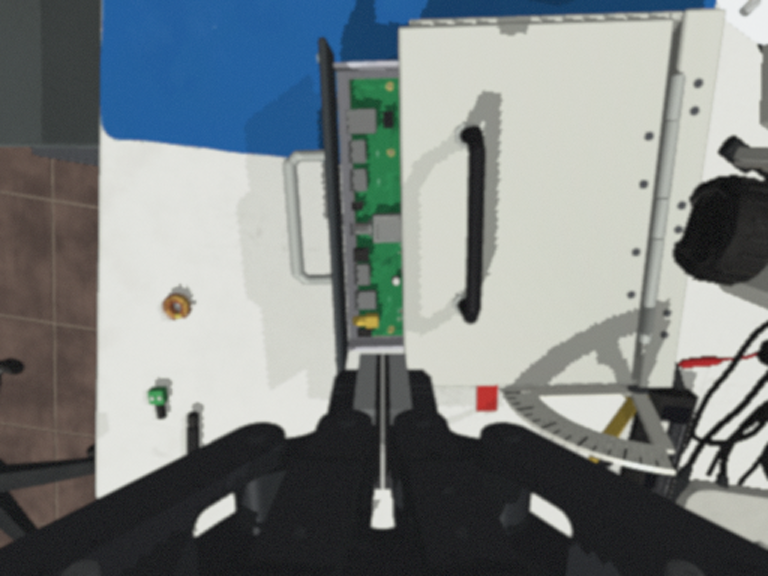

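The wrist view shows the shut flap's front edge (x≈400–407 in the 1.5× picture), the handle at (474,130–318), the pull bar at (293,153–280), the red pointer at (486,398) and the quadrant with the yellow arm at about (615,420).

Run:
```python
from h import *
import json,cv2
np.set_printoptions(precision=1,suppress=True)
c=json.load(open("w1.json"))
P=lambda x,y,z:onz("wrist",x/1.5-.17,y/1.5-.17,z,c)
pts={"FL":(400,28,90),"FR":(407,387,90),"BL":(673,20,90),"hL":(475,130,128),"hR":(474,316,128),"pullL":(294,155,50),"pullR":(296,280,50),"dL":(325,42,75),"dR":(341,370,75)}
for k,v in pts.items(): pts[k]=P(*v);print(k,pts[k])
im=cv2.imread("pics/w1.png");g=im.max(2)
# handle centroid between rows, subpixel
rows=np.arange(98,200,4);L=[]
for r in rows:
    m=np.where(g[r,300:335]<70)[0]
    L.append((300+m.mean(),r,len(m)))
L=np.array(L);print(L[::5])
Q=np.array([onz("wrist",a,b,128,c) for a,b,_ in L]);f=np.polyfit(Q[:,1],Q[:,0],1);print("handle yaw",-np.arctan(f[0]),Q[0],Q[-1])
# flap front edge
yaw=lambda a,b:np.arctan2(-(a-b)[0],(a-b)[1])
for a,b in [("FL","FR"),("hL","hR"),("pullL","pullR"),("dL","dR")]: print(a,b,yaw(pts[a],pts[b]),np.linalg.norm(pts[a]-pts[b]))
d=pts["BL"]-pts["FL"];print("depth edge yaw",np.arctan2(d[1],d[0]),np.linalg.norm(d))
hc=(pts["hL"]+pts["hR"])/2
for t in (.16,.17,.18):
    x=np.array([np.cos(t),np.sin(t)]);y=np.array([-x[1],x[0]])
    C=hc[:2]+60*x;C2=(pts["FL"]+pts["FR"])[:2]/2+102*x
    pc=(pts["pullL"]+pts["pullR"])[:2]/2
    print(t,"C from handle",C,"from flap",C2,"pull in box",(pc-C)@x,(pc-C)@y,"open",-((pc-C)@x)-95-34)
```

```text
FL [546.9  23.4  90. ]
FR [ 593.7 -210.3   90. ]
BL [708.1  54.9  90. ]
hL [597.8 -28.9 128. ]
hR [ 621. -137.  128.]
pullL [485.8 -62.2  50. ]
pullR [ 498.3 -154.5   50. ]
dL [501.2  10.8  75. ]
dR [ 543.8 -211.9   75. ]
[[317.5  98.   10. ]
 [317.5 118.   10. ]
 [317.  138.    9. ]
 [316.5 158.   10. ]
 [316.  178.    9. ]
 [314.5 198.   10. ]]
handle yaw 0.18978892437966227 [600.6 -37.9 128. ] [ 617.1 -125.3  128. ]
FL FR 0.1976488496807852 238.34321062978688
hL hR 0.21135825742944514 110.58661080287511
pullL pullR 0.13482374020241483 93.16458345166129
dL dR 0.18872702059117366 226.75837878406776
depth edge yaw 0.19291957337022833 164.24663274793443
0.16 C from handle [668.6 -73.4] from flap [671.  -77.2] pull in box -179.8582364469766 -6.393651599601109 open 50.858236446976605
0.17 C from handle [668.5 -72.8] from flap [670.8 -76.2] pull in box -179.91617903548774 -5.194769531488254 open 50.916179035487744
0.18 C from handle [668.4 -72.2] from flap [670.6 -75.2] pull in box -179.9621301060252 -3.995367990751183 open 50.9621301060252
```

Call:
jog_arm:
  xyz:
    - [0.6,-3.6,0]
    - [1.2,-7.2,0]
    - [1.8,-10.8,2]
    - [1.8,-10.8,6]
    - [1.8,-10.8,10]
    - [1.8,-10.8,14]
    - [1.8,-10.8,18]
    - [1.8,-10.8,21]
    - [1.8,-10.8,23.5]
    - [1.8,-10.8,25.5]
  roll: [-0.02,-0.02,-0.02,-0.02,-0.02,-0.02,-0.02,-0.02,-0.02,-0.02]
  claw: [0,0,0,0,0,0,0,0,0,0]

```text
time_s: 2.45
ee_pos: [447.9, -118.6, 43.5]
ee_rot: [-2.007, -2.416, 0.002]
contact_force: [-0.2, 0.1, -0.3]
grip_width: -0.004
```

Run:
```python
from h import *
import cv2
s=manip.get_state();print(s["ee_pos"],s["ee_rot"],s["contact_force"])
im=manip.get_image("wrist")[:,:,::-1];cv2.imwrite("pics/w2.png",im)
im=manip.get_image("scene")[120:240,180:340,::-1];cv2.imwrite("pics/s2.png",cv2.resize(im,None,fx=4,fy=4))
```

```text
[ 447.86755025 -118.55651102   43.48606052] [-2.00675899e+00 -2.41554798e+00  2.08848343e-03] [-0.16656251  0.07461772 -0.29405051]
```

View pics/w2.png

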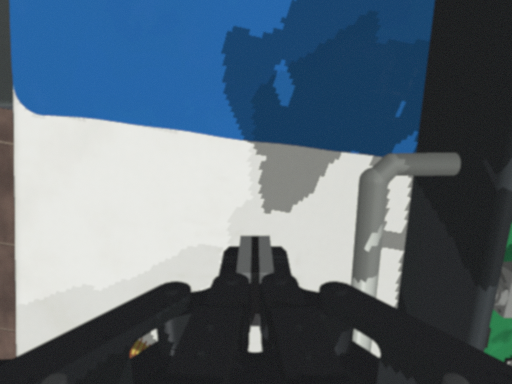

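View pics/s2.png

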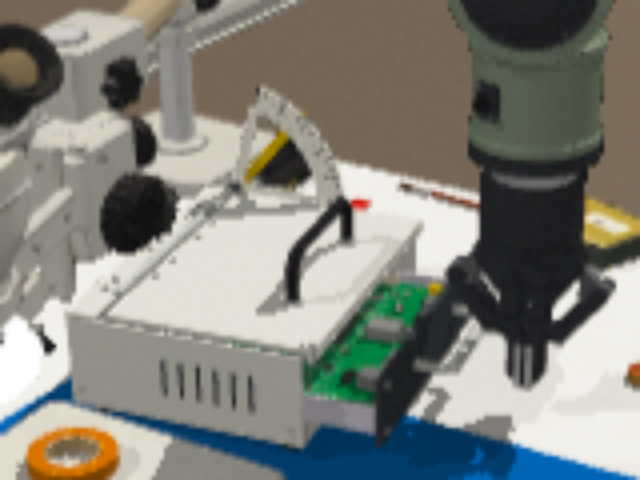

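Call:
jog_arm:
  xyz:
    - [0,0,-1.4]
    - [0,0.8,-1.4]
    - [0,1.6,-1.4]
    - [0,2.2,-1.4]
    - [0,2.6,-1.4]
    - [0,3.0,-1.4]
    - [0,3.4,-1.4]
    - [0,3.8,-1.4]
    - [0,3.8,-1.4]
  roll: [0,0,0,0,0,0,0,0,0]
  claw: [0,0,0,0,0,0,0,0,0]

```text
time_s: 3.3
ee_pos: [487.3, -109.9, 59.2]
ee_rot: [2.004, 2.419, 0.001]
contact_force: [-0.4, 0.4, 0.6]
grip_width: 0.004
```

Call:
jog_arm:
  xyz:
    - [0,0.4,0]
    - [0,0.8,0]
    - [0,1.2,0]
    - [0,1.6,0]
    - [0,2.0,0]
    - [0,2.4,0]
    - [0,2.6,0]
    - [0,2.8,0]
  roll: [0,0,0,0,0,0,0,0]
  claw: [0,0,0,0,0,0,0,0]

```text
time_s: 3.97
ee_pos: [514.3, -104.9, 59.3]
ee_rot: [-2.004, -2.419, -0.0]
contact_force: [-2.0, 0.8, 0.9]
grip_width: 0.0
```

Run:
```python
from h import *
import cv2
s=manip.get_state();print(s["ee_pos"],s["ee_rot"],s["contact_force"])
a=manip.get_image("wrist")[:,:,::-1]
im=manip.get_image("scene")[120:240,180:340,::-1];cv2.imwrite("pics/s3.png",np.hstack([a[:,:400],cv2.resize(im,(400,384))]))
```

```text
[ 514.34987371 -104.9029072    59.26102178] [-2.00428748e+00 -2.41915593e+00 -7.15377851e-05] [-1.99490049  0.76985392  0.8550808 ]
```

View pics/s3.png

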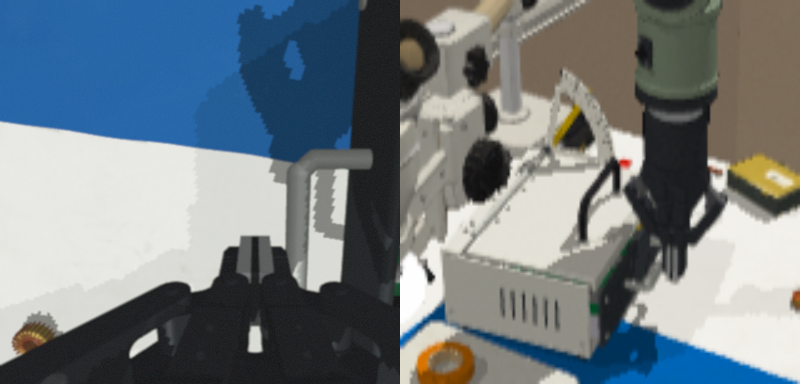

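Call:
jog_arm:
  xyz:
    - [0,0.2,0]
    - [0,0.4,0]
    - [0,0.6,0]
    - [0,0.8,0]
    - [0,0.8,0]
  roll: [0,0,0,0,0]
  claw: [0,0,0,0,0]

```text
time_s: 4.48
ee_pos: [522.1, -103.5, 59.3]
ee_rot: [2.004, 2.419, 0.0]
contact_force: [0.2, 0.1, -0.0]
grip_width: 0.003
```

Call:
jog_arm:
  xyz:
    - [0,0.15,0]
    - [0,0.3,0]
    - [0,0.3,0]
  roll: [0,0,0]
  claw: [0,0,0]

```text
time_s: 4.73
ee_pos: [524.0, -103.2, 59.1]
ee_rot: [-2.004, -2.418, 0.003]
contact_force: [-6.8, -1.1, 4.9]
grip_width: 0.0
```

Call:
jog_arm:
  xyz:
    - [0,0.15,0]
    - [0,0.3,0]
    - [0,0.3,0]
  roll: [0,0,0]
  claw: [0,0,0]

```text
time_s: 4.98
ee_pos: [524.6, -103.2, 58.7]
ee_rot: [-2.002, -2.415, 0.009]
contact_force: [-21.1, -2.3, 14.0]
grip_width: 0.0
```

Call:
jog_arm:
  xyz:
    - [0,-1,0]
    - [0,-2,0]
    - [0,-4,0]
    - [0,-6,0]
    - [0,-6,-4]
    - [0,-6,-8]
    - [0,-6,-12]
    - [0,-6,-16]
  roll: [0,0,0,0,0,0,0,0]
  claw: [0,0,0,0,2,5,7,7]

```text
time_s: 5.65
ee_pos: [468.2, -113.4, 221.2]
ee_rot: [2.004, 2.419, 0.001]
contact_force: [1.7, -0.5, -0.3]
grip_width: 0.561
```

Run:
```python
from h import *
import cv2
s=manip.get_state();print(s["ee_pos"],s["ee_rot"],s["contact_force"])
a=manip.get_image("wrist")[:,:,::-1]
im=manip.get_image("scene")[120:240,180:340,::-1];cv2.imwrite("pics/s4.png",np.hstack([cv2.resize(a,(400,300)),cv2.resize(im,(400,300))]))
```

```text
[ 468.23321542 -113.43524956  221.24600473] [2.00408892e+00 2.41913989e+00 6.62499555e-04] [ 1.70217964 -0.52786612 -0.26653548]
```

View pics/s4.png

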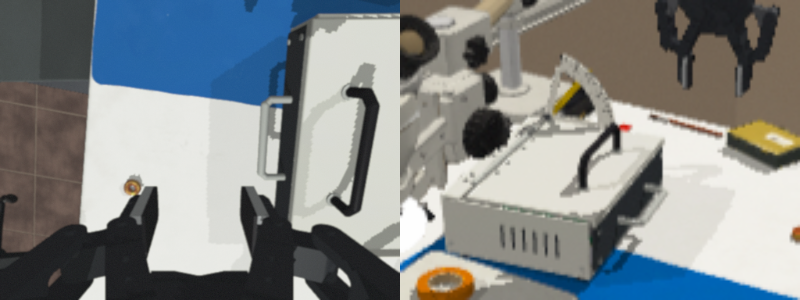

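Call:
jog_arm:
  xyz:
    - [0,3.5,-2]
    - [0,7,-4]
    - [0,10.5,-4]
    - [0,13.5,-4]
    - [0,13.5,-4]
    - [0,13.5,-4]
  roll: [0,0,0,0,0,0]
  claw: [7,7,7,7,7,7]

```text
time_s: 6.25
ee_pos: [601.9, -87.8, 258.3]
ee_rot: [-2.003, -2.419, -0.0]
contact_force: [-0.7, -0.3, -0.2]
grip_width: 0.821
```

Run:
```python
from h import *
import cv2,json
s=manip.get_state();print(s["ee_pos"],s["ee_rot"],s["contact_force"])
c=manip.camera_info("wrist")
json.dump({k:np.array(v).tolist() for k,v in c.items()},open("w5.json","w"))
a=manip.get_image("wrist")[:,:,::-1]
cv2.imwrite("pics/w5.png",a);cv2.imwrite("pics/w5z.png",cv2.resize(a,None,fx=1.5,fy=1.5,interpolation=cv2.INTER_CUBIC))
im=manip.get_image("side")[150:250,220:350,::-1];cv2.imwrite("pics/sd5.png",cv2.resize(im,None,fx=6,fy=6,interpolation=cv2.INTER_CUBIC))
```

```text
[601.93798422 -87.82394176 258.28418932] [-2.00270692e+00 -2.41948186e+00 -2.07866901e-04] [-0.71819122 -0.25382406 -0.15780886]
```

View pics/w5z.png

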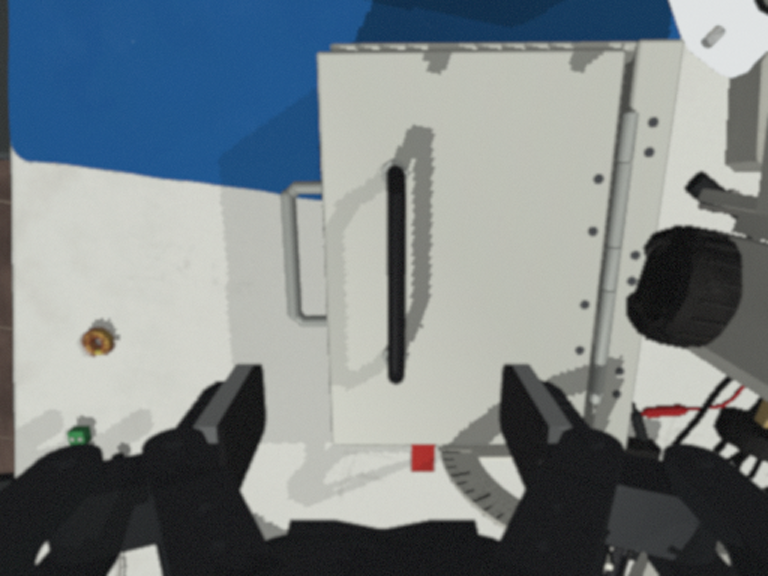

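View pics/sd5.png

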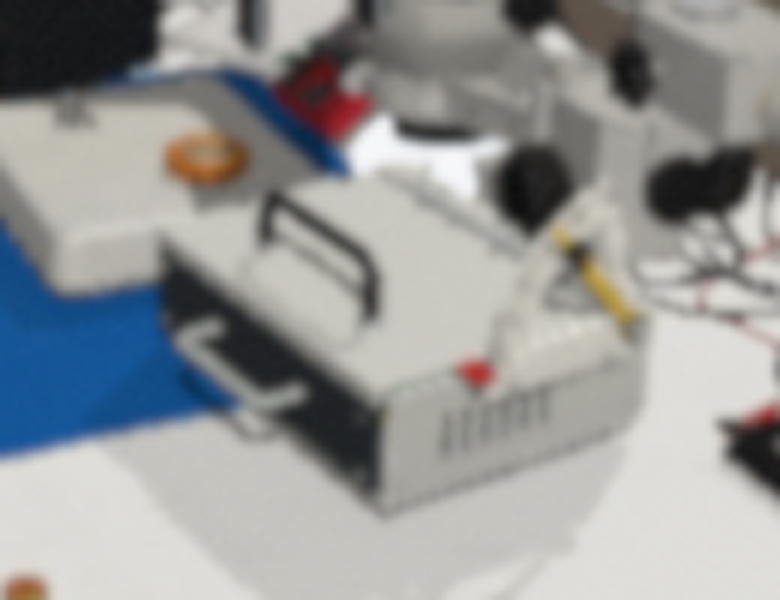

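The drawer is home. In the wrist view the handle bar runs at column 396, rows 167–382 (1.5×). The side view shows the yellow arm's tip at about (560,233).

```bash
cat >> h.py <<'E'
def box(C,t):
    x=np.array([np.cos(t),np.sin(t),0]);y=np.array([-x[1],x[0],0]);C=np.array([C[0],C[1],0])
    tob=lambda p:np.array([(p-C)@x,(p-C)@y,p[2]])
    tow=lambda b:C+b[0]*x+b[1]*y+np.array([0,0,b[2]])
    return tob,tow,x,y,C
def onplane(o,d,n,c): return o+d*((c-o)@n)/(d@n)
E
python3 - <<'E'
from h import *
import json,cv2
np.set_printoptions(precision=1,suppress=True)
c=json.load(open("w5.json"))
P=lambda x,y,z:onz("wrist",x/1.5-.17,y/1.5-.17,z,c)
a=P(396,170,128);b=P(396,380,128);fl=P(318,55,90);fr=P(334,444,90);bl=P(637,45,85)
print("handle",a,b,(a+b)/2,np.linalg.norm(a-b),"yaw",np.arctan2(-(a-b)[0],(a-b)[1]))
print("flap",fl,fr,np.linalg.norm(fl-fr),"yaw",np.arctan2(-(fl-fr)[0],(fl-fr)[1]))
t=.19
x=np.array([np.cos(t),np.sin(t)])
C1=((a+b)/2)[:2]+60*x;C2=((fl+fr)/2)[:2]+102*x
print("C",C1,C2)
C=(C1+C2)/2
tob,tow,X,Y,Cw=box(C,t)
# yellow masks
for n in ("side","scene"):
    im=manip.get_image(n);h=cv2.cvtColor(im,cv2.COLOR_RGB2HSV)
    m=(cv2.inRange(h,(20,120,110),(32,255,255))>0)
    r=(cv2.inRange(h,(0,170,120),(6,255,255))|cv2.inRange(h,(174,170,120),(180,255,255)))>0
    win=np.zeros_like(m)
    hp=proj(n,tow([20,-133,130]));u,v=hp.astype(int);win[v-45:v+45,u-45:u+45]=True
    ys,xs=np.where(m&win);print(n,"win",u,v,"yellow",len(xs))
    o=[tob(onplane(*ray(n,q,w),Y,tow([0,-133,0]))) for q,w in zip(xs,ys)]
    o=np.array(o)
    d=np.c_[70-o[:,0],o[:,2]-87.5];rr=np.hypot(*d.T);an=np.arctan2(d[:,1],d[:,0])
    for lo,hi in ((-20,20),(20,40),(40,60),(60,80),(80,95),(95,115)):
        k=(rr>lo)&(rr<hi)
        if k.any():print(lo,hi,k.sum(),"ang mean",np.round(an[k].mean(),3),"rmax",rr[k].max())
    ys,xs=np.where(r&win)
    if len(xs):
        p=tob(onplane(*ray(n,xs.mean(),ys.mean()),Y,tow([0,-133,0])));print("red",xs.mean(),ys.mean(),p, len(xs))
E
```

```text
handle [598.4 -27.3 128. ] [ 620.4 -138.8  128. ] [609.4 -83.  128. ] 113.63965839939402 yaw 0.1950580414919348
flap [547.   22.5  90. ] [ 593.5 -210.    90. ] 237.09675986759441 yaw 0.19743302349563338
C [668.3 -71.7] [670.4 -74.4]
side win 314 195 yellow 20
-20 20 3 ang mean 0.801 rmax 16.6235023637863
20 40 8 ang mean 0.816 rmax 38.393228775463996
40 60 8 ang mean 0.827 rmax 59.6854754337905
60 80 1 ang mean 0.856 rmax 62.839952364114
red 280.36842105263156 175.57894736842104 [-125.  -133.   238.2] 19
scene win 250 156 yellow 41
-20 20 3 ang mean 0.629 rmax 19.36374069189918
20 40 12 ang mean 0.799 rmax 39.03588145347178
40 60 15 ang mean 0.775 rmax 58.97261312637759
60 80 10 ang mean 0.847 rmax 75.47266885016352
95 115 1 ang mean 0.836 rmax 102.87395002362864
red 269.5 170.5 [ -46.  -133.    89.7] 8
```

Run:
```python
from h import *
import json
np.set_printoptions(precision=1,suppress=True)
c=json.load(open("w5.json"))
print(tri([ray("scene",214.4,173),ray("side",309.3,181.5),ray("wrist",690/1.5,287/1.5,c)]))
print(tri([ray("scene",214.4,173),ray("wrist",690/1.5,287/1.5,c)]))
print(manip.get_state()["joint_pos"])
```

```text
(array([767.4, -61.5, 114. ]), [4.7461921986286, 0.5431376700557996, 4.544769757258023])
(array([766.3, -60.7, 115. ]), [4.603149933852437, 4.603149933852494])
[ 0.4  0.5 -0.5  1.6  0.3  1.1  0. ]
```

Call:
jog_arm:
  xyz:
    - [0.1,0.9,3]
    - [0.15,0.9,6]
    - [0.15,0.9,9]
    - [0.15,0.9,10.5]
    - [0.15,0.9,10.5]
  roll: [-0.01,-0.01,-0.01,-0.01,-0.01]
  claw: [6,6,6,6,6]

```text
time_s: 6.87
ee_pos: [607.9, -85.7, 151.3]
ee_rot: [-1.99, -2.426, 0.004]
contact_force: [-0.4, 0.6, 0.0]
grip_width: 0.701
```

Run:
```python
from h import *
import cv2,json
s=manip.get_state();print(s["ee_pos"],s["ee_rot"],s["contact_force"])
a=manip.get_image("wrist")[:,:,::-1]
cv2.imwrite("pics/w6z.png",a)
```

```text
[607.9243489  -85.71711472 151.34347688] [-1.99014429 -2.42597422  0.0043278 ] [-0.37461081  0.55348442  0.0374429 ]
```

View pics/w6z.png

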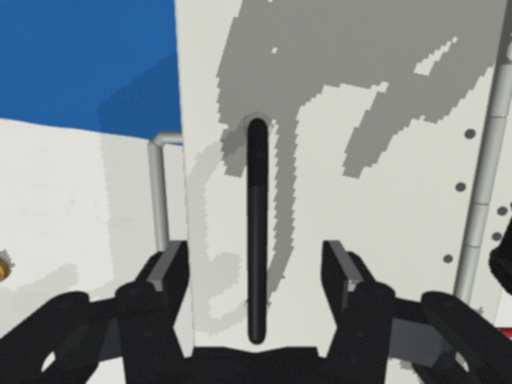

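The bar at column 257 sits centred between the pads (188 and 322). I'll descend and pinch.

Call:
jog_arm:
  xyz:
    - [0,0.1,1.0]
    - [0,0.1,1.7]
    - [0,0.1,1.7]
    - [0,0.1,1.7]
    - [0,0.1,1.7]
    - [0,0.1,1.7]
    - [0,0.1,1.7]
  roll: [0,0,0,0,0,0,0]
  claw: [6,6,0.4,0.4,0.4,0.4,0.4]
  force: 40

```text
time_s: 7.5
ee_pos: [609.2, -85.6, 137.8]
ee_rot: [-1.991, -2.427, 0.005]
contact_force: [-19.5, -1.1, 14.0]
grip_width: 0.098
```

Run:
```python
from h import *
import cv2,json
s=manip.get_state();print(s["ee_pos"],s["ee_rot"],s["contact_force"],s["grip_width"]*85.4)
a=manip.get_image("wrist")[:,:,::-1]
cv2.imwrite("pics/w7.png",a)
```

```text
[609.17536102 -85.60221828 137.77236965] [-1.99134808 -2.42665418  0.00541801] [-19.46848226  -1.07780191  14.03804769] 8.372724556074639
```

View pics/w7.png

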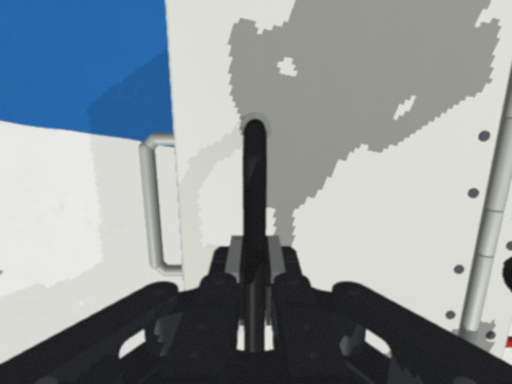

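```bash
python3 -c "
import numpy as np
for t in np.arange(.1,.95,.1): print(round(t,2),136.2*(np.cos(.302)-np.cos(.302+t)).round(4),136.2*(np.sin(.302+t)-np.sin(.302)).round(4))"
```

```text
0.1 4.6989 12.775559999999999
0.2 10.63722 25.01994
0.3 17.7741 36.624179999999996
0.4 26.041439999999998 47.43846
0.5 35.3439 57.38106
0.6 45.58613999999999 66.34302
0.7 56.67282 74.24262
0.8 68.49498 80.99813999999999
0.9 80.94366 86.52785999999999
```

Call:
jog_arm:
  xyz:
    - [0,-0.3,-0.2]
    - [0,-0.3,-0.3]
    - [0,-0.3,-0.3]
  roll: [0,0,0]
  claw: [0.4,0.4,0.4]

```text
time_s: 7.8
ee_pos: [609.7, -85.5, 141.1]
ee_rot: [1.99, 2.427, 0.005]
contact_force: [10.7, 0.2, -9.0]
grip_width: 0.095
```

Call:
jog_arm:
  xyz:
    - [0,0.25,-0.6]
    - [0,0.5,-1.1]
    - [0,0.8,-1.75]
    - [0,1.1,-2.35]
    - [0,1.45,-2.95]
    - [0,1.8,-3.5]
    - [0,2.2,-4.05]
    - [0,2.65,-4.6]
    - [0,2.65,-4.6]
  roll: [0,0,0,0,0,0,0,0,0]
  claw: [0.4,0.4,0.4,0.4,0.4,0.4,0.4,0.4,0.4]

```text
time_s: 8.55
ee_pos: [634.6, -80.5, 187.3]
ee_rot: [1.992, 2.429, -0.0]
contact_force: [-1.6, -2.1, -2.6]
grip_width: 0.094
```

```bash
cat > look.py <<'E'
from h import *
import cv2,sys
k=sys.argv[1]
s=manip.get_state();print(s["ee_pos"],s["contact_force"],s["grip_width"])
a=manip.get_image("scene")[120:220,190:310,::-1];b=manip.get_image("side")[130:230,240:360,::-1];w=manip.get_image("wrist")[:,:,::-1]
cv2.imwrite(f"pics/raw_sc{k}.png",a);cv2.imwrite(f"pics/raw_sd{k}.png",b)
cv2.imwrite(f"pics/l{k}.png",np.vstack([np.hstack([cv2.resize(a,(400,333),interpolation=cv2.INTER_CUBIC),cv2.resize(b,(400,333),interpolation=cv2.INTER_CUBIC)]),cv2.resize(w,(800,600))[:267]*0+np.pad(cv2.resize(w,(356,267)),((0,0),(0,444),(0,0)))]))
E
python3 look.py 8
```

```text
[634.57929015 -80.53398824 187.30458551] [-1.57049027 -2.13410133 -2.5710461 ] 0.09381753021208583
```

View pics/l8.png

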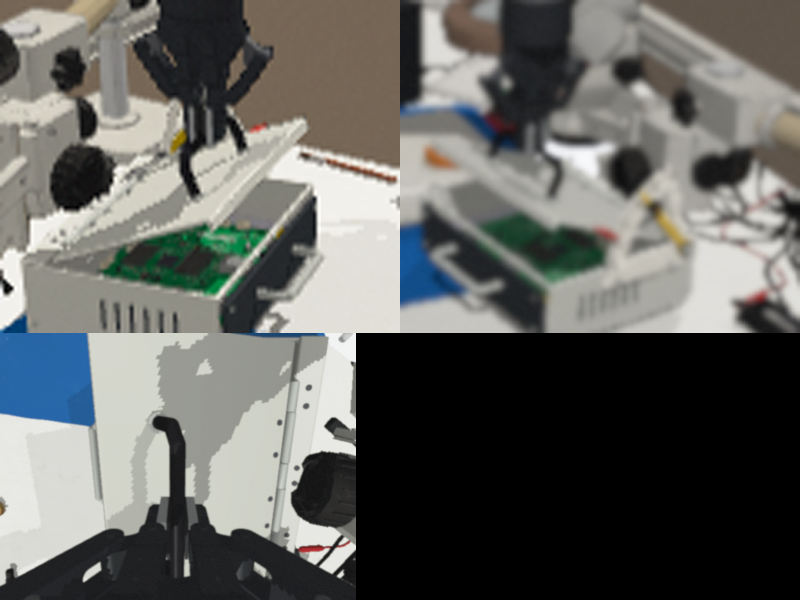

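Call:
jog_arm:
  xyz:
    - [0,0.45,-0.5]
    - [0,0.95,-1.0]
    - [0,1.45,-1.45]
    - [0,1.95,-1.9]
    - [0,2.5,-2.3]
    - [0,3.05,-2.7]
    - [0,3.05,-2.7]
  roll: [0,0,0,0,0,0,0]
  claw: [0.4,0.4,0.4,0.4,0.4,0.4,0.4]

```text
time_s: 9.28
ee_pos: [664.4, -74.7, 215.0]
ee_rot: [1.992, 2.429, -0.001]
contact_force: [-12.6, -2.8, 15.0]
grip_width: 0.094
```

```bash
python3 look.py 9
python3 - <<'E'
import cv2,numpy as np
a=cv2.imread("pics/raw_sc9.png");b=cv2.imread("pics/raw_sd9.png")
cv2.imwrite("pics/z9.png",np.hstack([cv2.resize(a[10:60,20:80],(396,330),interpolation=cv2.INTER_CUBIC),cv2.resize(b[40:90,50:110],(396,330),interpolation=cv2.INTER_CUBIC)]))
E
```

```text
[664.39332371 -74.68070799 214.96738571] [-12.64113383  -2.7748482   15.01119191] 0.09413012713484305
```

View pics/l9.png

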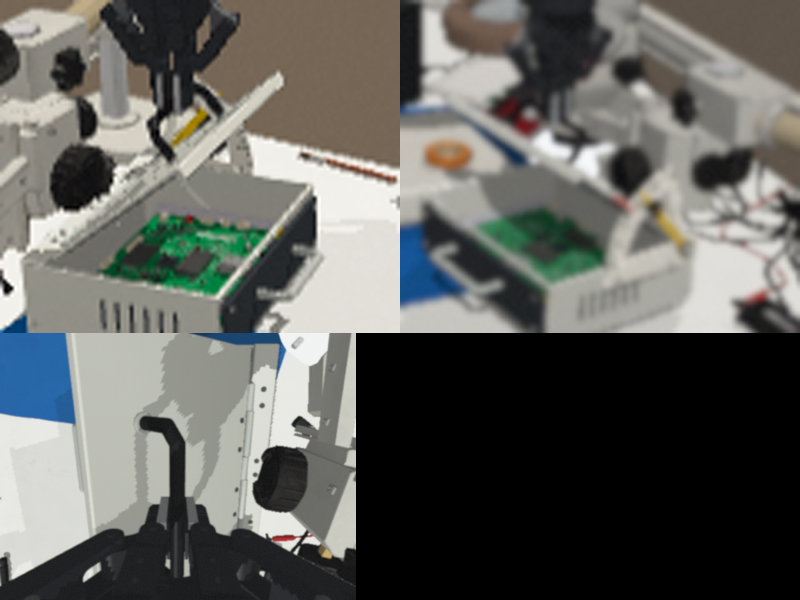

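View pics/z9.png

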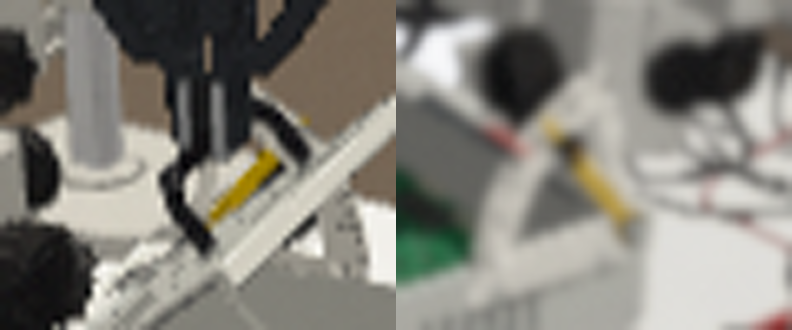

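Flap at roughly 0.7 rad. The red pointer (side crop ≈ (505,140)) is still below the yellow tip (≈ (550,128)), so I'll measure both angles.

```bash
cat > ang.py <<'E'
from h import *
import cv2
np.set_printoptions(precision=3,suppress=True)
tob,tow,X,Y,Cw=box((669.3,-73),.195)
def red(n,im,off,exp):
    h=cv2.cvtColor(im,cv2.COLOR_BGR2HSV)
    sat=im[:,:,2].astype(float)-np.maximum(im[:,:,1],im[:,:,0])
    m=np.where((sat>55)&((h[:,:,0]<8)|(h[:,:,0]>172)),sat,0)
    v,u=np.mgrid[:im.shape[0],:im.shape[1]]
    m[np.hypot(u+off[0]-exp[0],v+off[1]-exp[1])>12]=0
    if m.sum()==0: return None
    k=m>0
    return (np.array([(u*m).sum(),(v*m).sum()])/m.sum()+off, int(k.sum()), u[k].min()+off[0],u[k].max()+off[0],v[k].min()+off[1],v[k].max()+off[1])
def pang(n,uv,y):
    p=tob(onplane(*ray(n,*uv),Y,tow([0,y,0])));d=np.array([70-p[0],p[2]-87.5])
    return np.hypot(*d),np.arctan2(d[1],d[0])
def pt(r,th,y): return tow([70-r*np.cos(th),y,87.5+r*np.sin(th)])
E
python3 - <<'E'
from ang import *
# shut
im=cv2.imread("pics/side0.png");R=red("side",im,(0,0),proj("side",pt(111,0,-128)));print("shut side",R)
im2=cv2.imread("pics/scene0.png");R2=red("scene",im2,(0,0),proj("scene",pt(111,0,-128)));print("shut scene",R2)
print("tri",tob(tri([ray("side",*R[0]),ray("scene",*R2[0])])[0]))
for y in (-120,-128,-133): print(y,pang("side",R[0],y),pang("scene",R2[0],y))
print("hinge proj side",proj("side",pt(0,0,-133)),"index tip proj for .75..9",[proj("side",pt(99,t,-133)) for t in (.75,.8,.85,.9)])
im=cv2.imread("pics/raw_sd9.png")
for t in (.6,.7,.8):
    R=red("side",im,(240,130),proj("side",pt(111,t,-128)));print(t,R)
    if R: print([pang("side",R[0],y) for y in (-120,-128,-133)])
E
```

```text
shut side (array([299.041, 211.669]), 16, np.int64(297), np.int64(301), np.int64(210), np.int64(213))
shut scene (array([269.604, 170.532]), 12, np.int64(268), np.int64(272), np.int64(169), np.int64(172))
tri [ -45.932 -134.875   89.03 ]
-120 (np.float64(103.67455543914198), np.float64(-0.0884132614579623)) (np.float64(122.18774746858293), np.float64(0.06788596204296868))
-128 (np.float64(109.93185121763689), np.float64(-0.029481440727081816)) (np.float64(118.95224266671107), np.float64(0.03754970305975417))
-133 (np.float64(114.01903395896832), np.float64(0.003996167017348428)) (np.float64(116.9881233183811), np.float64(0.017748586025422883))
hinge proj side [325.177 203.304] index tip proj for .75..9 [array([310.257, 190.757]), array([311.155, 189.555]), array([312.09, 188.39]), array([313.059, 187.264])]
0.6 None
0.7 None
0.8 None
```

Run:
```python
from ang import *
im=cv2.imread("pics/raw_sd9.png").astype(int)
s=im[:,:,2]-np.maximum(im[:,:,1],im[:,:,0])
print("cols 300..316, rows 184..196 red excess");print(s[54:67,60:77])
yl=np.minimum(im[:,:,2],im[:,:,1])-im[:,:,0]
print("yellow excess rows 184..206, cols 308..330");print(yl[54:77,68:91])
```

```text
cols 300..316, rows 184..196 red excess
[[ 2  1  1  2  1  0 -1 -2  0  0  1  1  2  2  3  3  4]
 [ 1  1  1  0  0 -1  0 -1  0 -1  1  2  2  3  4  3  3]
 [ 0  0  1  1  1  0  1  1 -1  0  1  3  5  5  4  3  3]
 [ 0  0  2  3  6  4  3  1  1  1  2  5  8  9  7  4  3]
 [-1  2  4 11 16 15 12  8  4  2  3  7 13 15 11  6  5]
 [-2  1  8 21 30 35 32 22 10  4  4  6 14 20 15  8  4]
 [-2  0  5 17 36 47 47 38 21 10  5  5 11 18 17 10  5]
 [ 0  0  1  5 17 34 46 45 32 21 12  6  7 11 13  9  7]
 [ 0  0  0  0  2 11 24 34 36 30 19  9  5  6  5  5 10]
 [ 1 -1  0  0  0  0  5 14 22 23 16  8  4  3  2  4 11]
 [ 0  0  0  1  0  1  3  3  8  9  9  6  3  2  1  3 10]
 [ 1  1  0  0 -1  1  2  3  3  4  5  4  2  2  2  2  9]
 [ 0  1  0  0  0  2  2  4  3  3  4  4  1  1  1  2  7]]
yellow excess rows 184..206, cols 308..330
[[-1  0  0  1  3  4  6  7  8  8  9 10  9  9  7  7  7  7  6  5  3  2  0]
 [-1 -1 -1  3  6  7  7  9  9  9  9 10 10  9  8  8  6  7  6  6  4  2  0]
 [ 0 -1  2  7 11 12 11  9  8  9  9  9  9  9  8  7  7  6  7  7  5  4  3]
 [ 1  2  5 13 24 23 17 11  9  9  9  8  8  9  9  8  7  6  7  6  6  6  4]
 [ 2  4  6 17 35 41 29 17 
[... 642 characters left out ...]
 3  4 11 30 59 77 73 52 31 16 10  6  5  4  5  5  5]
 [ 9  9  8  5  4  2  3  3  6 15 35 62 77 73 50 27 14  8  6  4  5  5  5]
 [ 9  8  7  5  4  4  3  2  3  7 18 40 65 80 69 43 22 12  7  6  5  5  5]
 [ 9  9  6  5  4  4  4  3  4  4  8 21 45 71 79 60 35 19 12  8  6  5  5]
 [ 9  7  6  5  4  4  4  4  4  4  5 10 24 47 70 74 54 32 18 11  8  6  5]
 [ 9  7  5  4  3  4  4  4  4  5  5  6 10 21 45 67 61 40 24 14  9  6  7]
 [ 8  7  5  4  4  4  4  5  5  7  7  8  8 11 25 45 45 24 15 11  9  7  5]
 [ 8  5  5  4  4  5  6  6  8  8  8  9  8  9 15 27 25 11  7  7  7  7  5]
 [ 7  7  6  5  7  7  7  9  9  8  9  9  9  9 13 19 19  9  6  7  6  5  5]
 [ 8  8  7  9  8  8  8  9  9  9  9  9 10  9 11 13 14 10  7  7  6  7  4]]
```

Run:
```python
from ang import *
import json
c=json.load(open("w5.json"))
for q in ((412,445),(435,471),(423,458)): print("pointer wrist",tob(onz("wrist",q[0]/1.5-.17,q[1]/1.5-.17,88,c)))
im=cv2.imread("pics/raw_sd9.png").astype(float)
s=np.clip(im[:,:,2]-np.maximum(im[:,:,1],im[:,:,0])-8,0,None);s=s[54:66,60:72]
v,u=np.mgrid[:12,:12];uv=np.array([(u*s).sum(),(v*s).sum()])/s.sum()+[300,184];print("red c",uv,s.sum())
for y in (-124,-128,-131,-134): print(y,pang("side",uv,y))
for f,name in (("raw_sd9.png","side"),):
    im=cv2.imread("pics/"+f).astype(float);yl=np.minimum(im[:,:,2],im[:,:,1])-im[:,:,0]-15
    for r in range(57,76):
        w=np.clip(yl[r,68:91],0,None)
        if w.sum()>20:
            uu=(w*np.arange(308,331)).sum()/w.sum();print(r+130,np.round(uu,2),pang("side",(uu,r+130),-133))
```

```text
pointer wrist [ -48.901 -122.117   88.   ]
pointer wrist [ -33.058 -142.393   88.   ]
pointer wrist [ -41.382 -132.17    88.   ]
red c [306.382 190.606] 587.0
-124 (np.float64(105.07800252286307), np.float64(0.6850971357339847))
-128 (np.float64(109.38082465872215), np.float64(0.6836742865660832))
-131 (np.float64(112.60807686405228), np.float64(0.6826785090414211))
-134 (np.float64(115.83543450664035), np.float64(0.6817382184875161))
188 312.91 (np.float64(97.22683919226344), np.float64(0.8801482049981024))
189 313.19 (np.float64(93.06652744883745), np.float64(0.8653653877325712))
190 313.6 (np.float64(88.43594781422773), np.float64(0.8527849364167411))
191 313.96 (np.float64(84.00638086309104), np.float64(0.8371065989723404))
193 317.64 (np.float64(63.83465463431228), np.float64(0.91094182331316))
194 317.99 (np.float64(59.25219957079786), np.float64(0.8926256380578783))
195 318.2 (np.float64(55.19975113786086), np.float64(0.8644591298005395))
196 318.74 (np.float64(49.87102821792132), np.float64(0.8486429550795156))
197 319.47 (np.float64(43.78695610052701), np.float64(0.8397020456916116))
198 320.33 (np.float64(37.16332701547165), np.float64(0.8363835643854105))
199 321.09 (np.float64(30.861842973203174), np.float64(0.8240629913483473))
200 321.84 (np.float64(24.62918940668795), np.float64(0.8027848200527227))
201 322.7 (np.float64(17.84976085337754), np.float64(0.782811820306639))
202 323.48 (np.float64(11.404267436772404), np.float64(0.7218743192036833))
203 323.48 (np.float64(8.814346421705636), np.float64(0.40563833214304806))
204 323.45 (np.float64(7.775670626072132), np.float64(-0.0719652611473546))
```

Run:
```python
from ang import *
def cen(im,x0,x1,y0,y1,off,th):
    im=im.astype(float);yl=np.clip(np.minimum(im[:,:,2],im[:,:,1])-im[:,:,0]-th,0,None)[y0-off[1]:y1-off[1],x0-off[0]:x1-off[0]]
    v,u=np.mgrid[y0:y1,x0:x1];return np.array([(u*yl).sum(),(v*yl).sum()])/yl.sum()
for f in ("side0.png",):
    im=cv2.imread("pics/"+f)
    a=cen(im,309,318,184,192,(0,0),12);b=cen(im,315,328,193,206,(0,0),12)
    print(a,pang("side",a,-133),b,pang("side",b,-133))
im=cv2.imread("pics/scene0.png").astype(int)
yl=np.minimum(im[:,:,2],im[:,:,1])-im[:,:,0]
print(yl[145:168,238:260])
print("tip proj scene",[proj("scene",pt(99,t,-133)) for t in (.75,.8,.85,.9)],"hinge",proj("scene",pt(0,0,-133)))
```

```text
[313.317 189.211] (np.float64(91.93871515786844), np.float64(0.863964009218296)) [320.746 198.422] (np.float64(34.131934048903574), np.float64(0.8387114887459538))
[[ 18  17  17  18  17  16   9  10  10  11  11  11  10   9  15  16  18  16
   16  16  16  16]
 [ 17  16  17  17  15  12  10  11  11  12  10  10   8  10  14  13  14  18
   16  18  16  16]
 [ 16  17  16  16  12  12  12  11  11  11  10  11   5  10  11  14  10  25
   33  17  18  17]
 [ 17  15  15  18  10  12  10  12  10  11  10   9   9  10  11  10  11  34
   61  17  17  17]
 [ 18  18  17  13  11  12   9  17  11  10  11  11  11  10  11  11   7   9
    8  14  17  16]
 [ 14  17  16   8  12  12  10  17  17   9  12  11  11  11  10  11   9  11
   10   7  13  17]
 [ 14  15  15   8  11  14  16  17  17  17  17   9  16  11  11  11  11   9
    9  11   9  16]
 [ 14  14  13  11  12  14  15  14  15  15  15  23  43  18  10  11  11   8
   11  10  12  15]
 [ 13  13  13  12  12  11  13  14  14  14  13  91 129  66  15  11  11  10
   11   9   9  13]
 [ 13  13   9  11  12  10  13  13  12  12  23 130 128 117  27  11  12  10
   11  12  11  11]
 [ 13 
[... 651 characters left out ...]
 11  10  34 114 114 115  37  -1  -3  -3   0   0   1   2   1   0   0
    1   5  12  11]
 [ 11  11  12  41 113  98  36  -3  -2  -4   1   0   1   0   3   3  -1  -1
    0   2  10  11]
 [ 10  10  13  81 110  22   2   1  -1   0   0   3   0   0   3  13   3   0
    1   6  11  11]
 [  5   5  12  60  40   8   5   1   0  -1   2   0   1  -1  16  35   5   3
    6   9  10  11]
 [ -2  -4   8  29  12  13   5   4   7   9   7   8   5  11  38  23   7   7
    9   6   8  10]
 [  0  -1   4  12  13  13  11  11  12  14  10  12  11  17  29   7  11   9
    8   6   5  11]]
tip proj scene [array([256.85 , 150.621]), array([255.858, 149.495]), array([254.817, 148.411]), array([253.732, 147.374])] hinge [237.722 166.437]
```

Pointer reads 0.683 rad; the yellow arm reads about 0.85–0.86 (side tip 0.864, scene ≈ 0.85). I'll lift a further 0.14 rad and look again.

Call:
jog_arm:
  xyz:
    - [0,0.2,-0.3]
    - [0,0.6,-0.55]
    - [0,1.0,-0.75]
    - [0,1.3,-0.9]
    - [0,1.6,-1.05]
    - [0,1.6,-1.05]
    - [0,1.6,-1.05]
  roll: [0,0,0,0,0,0,0]
  claw: [0.4,0.4,0.4,0.4,0.4,0.4,0.4]

```text
time_s: 10.02
ee_pos: [680.2, -71.5, 224.7]
ee_rot: [1.992, 2.428, -0.0]
contact_force: [-5.5, -3.6, 5.9]
grip_width: 0.093
```

```bash
cat > chk.py <<'E'
from ang import *
import sys
k=sys.argv[1]
im=cv2.imread(f"pics/raw_sd{k}.png").astype(float)
s=np.clip(im[:,:,2]-np.maximum(im[:,:,1],im[:,:,0])-8,0,None)
v,u=np.mgrid[:100,:120]
e=proj("side",pt(111,float(sys.argv[2]),-131))-[240,130]
yl=np.minimum(im[:,:,2],im[:,:,1])-im[:,:,0]
w=s*(np.hypot(u-e[0],v-e[1])<7)*(s>12)*(s>yl*.9)
uv=np.array([(u*w).sum(),(v*w).sum()])/w.sum()+[240,130]
print("exp",e+[240,130],"red",uv,"pix",(w>0).sum(),[pang("side",uv,y) for y in (-124,-131,-136)])
b=cv2.imread(f"pics/raw_sd{k}.png");a=cv2.imread(f"pics/raw_sc{k}.png")
cv2.imwrite(f"pics/z{k}.png",np.hstack([cv2.resize(a[5:55,20:80],(396,330),interpolation=cv2.INTER_CUBIC),cv2.resize(b[45:79,60:101],(398,330),interpolation=cv2.INTER_CUBIC)]))
E
python3 look.py 10; python3 chk.py 10 .82
```

```text
[680.1988571  -71.54371214 224.70639482] [-5.53481083 -3.59715307  5.87733923] 0.0931273518530047
exp [309.381 187.028] red [308.981 186.228] pix 20 [(np.float64(107.47102967118646), np.float64(0.8414320585426661)), (np.float64(114.84603048792512), np.float64(0.8276636712785466)), (np.float64(120.12581372726812), np.float64(0.818865306045658))]
```

View pics/z10.png

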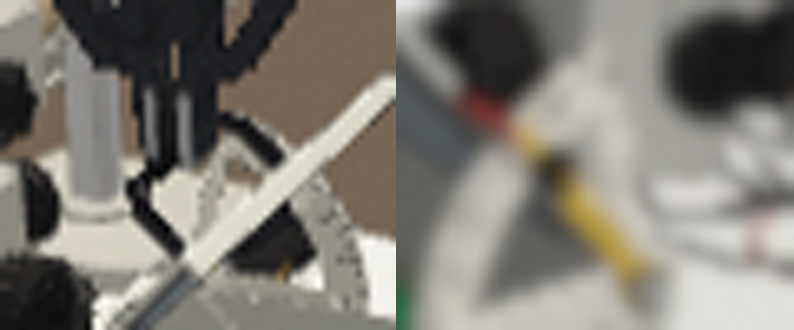

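View pics/l10.png

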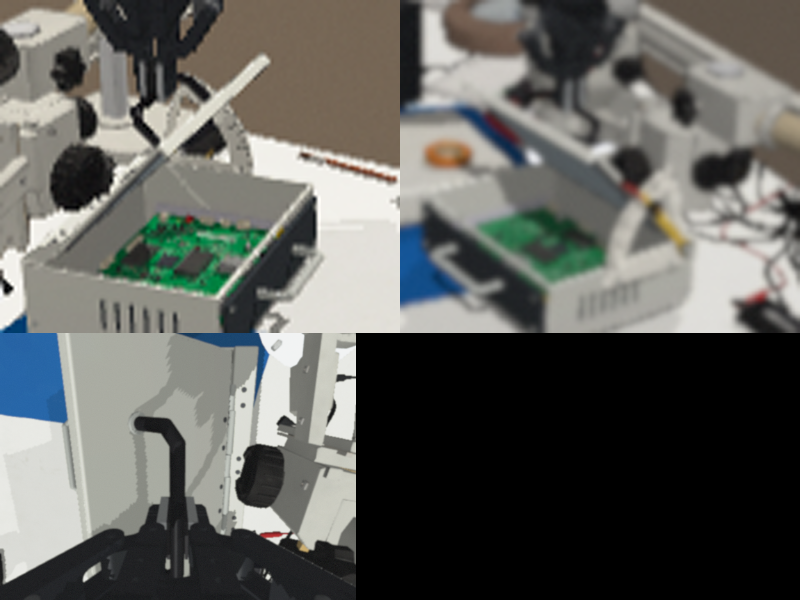

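Run:
```python
from ang import *
im=cv2.imread("pics/raw_sd10.png").astype(int)
s=im[:,:,2]-np.maximum(im[:,:,1],im[:,:,0]);print("rows 180.., cols 302..");print(s[50:66,62:78])
for t in (0,.683,.8,.84,.88):
    print(t,"y-122,-132,-142 @r111:",*[proj("side",pt(111,t,y)) for y in (-122,-132,-142)],"r103,119@-132",*[proj("side",pt(r,t,-132)) for r in (103,119)])
im=cv2.imread("pics/side0.png").astype(int)
s=im[:,:,2]-np.maximum(im[:,:,1],im[:,:,0]);print("shut rows 207.., cols 292..");print(s[207:218,292:306])
```

```text
rows 180.., cols 302..
[[  0   2   1   1  -1   0   1   2   1   2   1   1   0   1   2   2]
 [  0   0   1   1   2   0   0   0   1   2   1   2   2   2   2   3]
 [  1   1   1   1   1   2   1   0   0   1   1   2   3   1   2   3]
 [ -2   0   1   2   4   5   6   3   0   1   1   1   2   3   4   3]
 [ -6  -2  -1   5  12  21  25  17   8   5   2   1   2   4   4   4]
 [ -7  -6   0   8  22  39  48  42  29  14   4   3   3   3   3   3]
 [ -9  -8  -5   4  19  40  54  58  49  26   9   5   4   4   3   3]
 [-10 -10  -8  -5   5  20  36  49  53  36  19  12   7   4   4   4]
 [ -9 -10  -9  -8  -4   4  13  25  35  36  29  21  13   6   4   4]
 [ -7  -9  -9 -10  -8  -4   2   8  16  24  30  26  18   8   4   4]
 [ -3  -6  -8  -9  -8  -5   0   3   5  11  19  23  20  10   5   3]
 [ -2  -2  -4  -6  -7  -2   0   3   4   5   8  12  14   9   6   6]
 [  0  -1  -1  -3  -2   0   2   3   3   3   5   6   7   5  10  14]
 [  0   0   0  -1   1   2   3   4   4   4   4   3   3   4  12  18]
 [  0  -1   0   1   2   3   4   4   4   3   3   1   2   3  10  19]
 [  0   0   0   1   1   3   3   4   4   4   2   1   1   3  10  20]]
0 y-
[... 630 characters left out ...]
93 ] [309.782 184.242]
shut rows 207.., cols 292..
[[  1   2   0   1   1   0   1   1   1   1   2   3   4   5]
 [  2   1   1   1   3   6   7   7   4   3   2   3   3   4]
 [  1   1   3   4  11  22  29  28  18  10   5   4   3   4]
 [  1   2   5  12  31  53  71  71  55  30  13   6   3   3]
 [  1   1   4  17  46  81 110 118 100  64  31  12   5   2]
 [ -1   0   1   8  30  68 105 125 113  82  43  17   6   4]
 [ -1   0  -1   1   8  31  65  87  81  60  33  13   4   2]
 [  0   0   0   1   2   8  23  34  32  23  13   6   3   0]
 [  0   0   0   1   1   2   3   7   6   4   4   3   1   1]
 [  0   0   1   0   1   1   1   1   1   2   3   2   1   0]
 [  1   0   1   1   0   1   0   1   1   1   1   1   0   1]]
```

Run:
```python
from ang import *
import json
c=json.load(open("w1.json"))
im=cv2.imread("pics/w1.png");print(im.shape)
a=im[250:325,330:470];cv2.imwrite("pics/w1idx.png",cv2.resize(a,None,fx=5,fy=5,interpolation=cv2.INTER_CUBIC))
for t in (.8,.85,.9): print(t,(proj("wrist",pt(99,t,-133),c)-[330,250])*5,(proj("wrist",pt(10,t,-133),c)-[330,250])*5)
s=cv2.imread("pics/scene0.png")[140:172,232:265];cv2.imwrite("pics/scidx.png",cv2.resize(s,None,fx=18,fy=18,interpolation=cv2.INTER_NEAREST))
for t in (.8,.85,.9): print(t,(proj("scene",pt(99,t,-133))-[232,140]+.5)*18,(proj("scene",pt(111,t,-133))-[232,140]+.5)*18)
```

```text
(384, 512, 3)
0.8 [283.422 260.844] [456.295  83.396]
0.85 [310.736 271.216] [458.726  84.1  ]
0.9 [339.135 281.172] [461.196  84.762]
0.8 [438.435 179.902] [479.716 141.336]
0.85 [419.711 160.401] [458.633 119.359]
0.9 [400.18  141.736] [436.638  98.327]
```

View pics/w1idx.png

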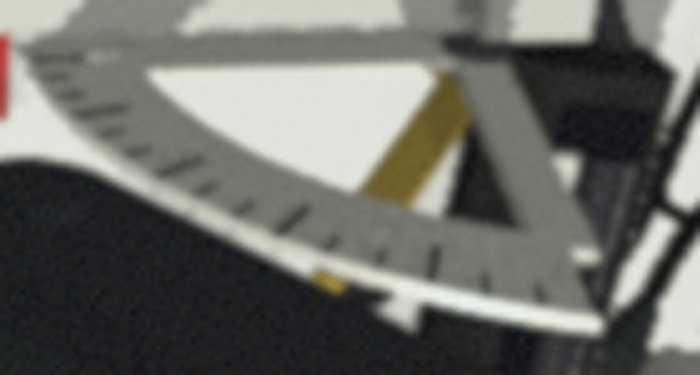

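View pics/scidx.png

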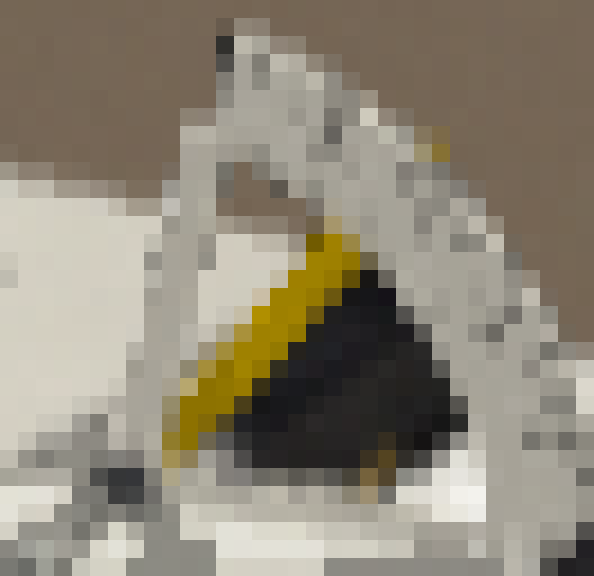

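Run:
```python
from ang import *
import json
c=json.load(open("w1.json"))
q=lambda p:np.round((proj("wrist",p,c)-[330,250]+.5)*5-.5)
for y in (-122,-126,-130):
    print(y,"scale marks r105:",{d:q(pt(105,np.radians(d),y)).tolist() for d in range(0,80,15)})
print("hinge",q(pt(0,0,-126)))
print("rim r90 / r108 @45:",[(y,q(pt(90,np.pi/4,y)),q(pt(110,np.pi/4,y))) for y in (-122,-126,-130)])
```

```text
-122 scale marks r105: {0: [4.0, 36.0], 15: [51.0, 96.0], 30: [138.0, 159.0], 45: [268.0, 220.0], 60: [433.0, 272.0], 75: [620.0, 306.0]}
-126 scale marks r105: {0: [4.0, 53.0], 15: [50.0, 113.0], 30: [137.0, 178.0], 45: [266.0, 240.0], 60: [431.0, 293.0], 75: [616.0, 328.0]}
-130 scale marks r105: {0: [3.0, 69.0], 15: [49.0, 131.0], 30: [136.0, 196.0], 45: [264.0, 259.0], 60: [428.0, 313.0], 75: [613.0, 349.0]}
hinge [478.  41.]
rim r90 / r108 @45: [(-122, array([304., 187.]), array([255., 232.])), (-126, array([302., 206.]), array([253., 252.])), (-130, array([300., 225.]), array([252., 272.]))]
```

The wrist picture shows the scale's ticks: the long 30/45/60° marks are at (180,165), (290,218) and (433,262), and the arm lines up near the 50° tick at (335,240). I'll fit its slope precisely.

Run:
```python
from ang import *
import json
from scipy.optimize import brentq
c=json.load(open("w1.json"))
im=cv2.imread("pics/w1.png");f=im.astype(int)
m=(np.minimum(f[:,:,2],f[:,:,1])-f[:,:,0]>45)
m[:264]=0;m[310:]=0;m[:,:390]=0;m[:,430:]=0
ys,xs=np.where(m);print(len(xs))
tip=(np.minimum(f[:,:,2],f[:,:,1])-f[:,:,0]>45);tip[:300]=0;tip[312:]=0;tip[:,:388]=0;tip[:,405:]=0
ty,tx=np.where(tip);t=np.array([tx.mean(),ty.mean()]);print("tip",t,len(tx))
# row centerline on fully visible rows
R=[(r,xs[ys==r].min(),xs[ys==r].max()) for r in range(270,292) if (ys==r).any()];print(R)
A=np.array([(r,(a+b)/2) for r,a,b in R if 273<=r<=286]);k=np.polyfit(A[:,0],A[:,1],1);print("slope",k)
P=np.array([np.polyval(k,280),280]);s2=(P-t)[0]/(P-t)[1];print("slope to tip",s2)
def sl(th): 
    a,b=proj("wrist",pt(40,th,-133),c),proj("wrist",pt(70,th,-133),c);return (a-b)[0]/(a-b)[1]
def sl2(th):
    a,b=proj("wrist",pt(50,th,-133),c),proj("wrist",pt(96,th,-133),c);return (a-b)[0]/(a-b)[1]
print(brentq(lambda t:sl(t)-k[0],.5,1.1),brentq(lambda t:sl2(t)-s2,.5,1.1), "tip-based",pang("side",(313.3,189.2),-133))
```

```text
180
tip [395.667 306.083] 12
[(270, np.int64(417), np.int64(420)), (271, np.int64(416), np.int64(420)), (272, np.int64(415), np.int64(421)), (273, np.int64(414), np.int64(422)), (274, np.int64(414), np.int64(422)), (275, np.int64(413), np.int64(422)), (276, np.int64(412), np.int64(420)), (277, np.int64(412), np.int64(419)), (278, np.int64(411), np.int64(418)), (279, np.int64(410), np.int64(417)), (280, np.int64(409), np.int64(417)), (281, np.int64(408), np.int64(417)), (282, np.int64(408), np.int64(416)), (283, np.int64(407), np.int64(415)), (284, np.int64(406), np.int64(415)), (285, np.int64(406), np.int64(414)), (286, np.int64(405), np.int64(414)), (287, np.int64(404), np.int64(413)), (288, np.int64(406), np.int64(412)), (289, np.int64(409), np.int64(412)), (290, np.int64(411), np.int64(411))]
slope [ -0.704 610.557]
slope to tip -0.6770494681037754
0.8750607657157987 0.883184099561298 tip-based (np.float64(92.03638857764828), np.float64(0.863754425072732))
```

Call:
jog_arm:
  xyz:
    - [0,0.2,-0.15]
    - [0,0.4,-0.25]
    - [0,0.53,-0.3]
    - [0,0.53,-0.3]
    - [0,0.53,-0.3]
    - [0,0.53,-0.3]
  roll: [0,0,0,0,0,0]
  claw: [0.4,0.4,0.4,0.4,0.4,0.4]

```text
time_s: 10.67
ee_pos: [685.3, -70.5, 227.3]
ee_rot: [1.992, 2.428, 0.0]
contact_force: [-3.4, -4.0, 1.8]
grip_width: 0.094
```

```bash
python3 look.py 11; python3 chk.py 11 .86
python3 - <<'E'
from ang import *
a=cv2.imread("pics/raw_sc11.png");cv2.imwrite("pics/sc11z.png",cv2.resize(a,None,fx=6.6,fy=6,interpolation=cv2.INTER_NEAREST))
for y in (120,):
  for t in (.82,.87,.92):
    p=[proj("scene",pt(r,t,y)+0) for r in (0,172)];print(t,[((q-[190,120])*[6.6,6]).round() for q in p])
E
```

```text
[685.34442196 -70.51501475 227.29890181] [-3.35693675 -4.00316497  1.79636715] 0.09384318702672509
exp [310.234 185.987] red [309.841 185.071] pix 20 [(np.float64(107.9106099355495), np.float64(0.8854730451412443)), (np.float64(115.20973112080122), np.float64(0.8685960045560918)), (np.float64(120.4413909736204), np.float64(0.857795489412985))]
0.82 [array([ 81., 473.]), array([309., 269.])]
0.87 [array([ 81., 473.]), array([294., 255.])]
0.92 [array([ 81., 473.]), array([278., 243.])]
```

View pics/z11.png

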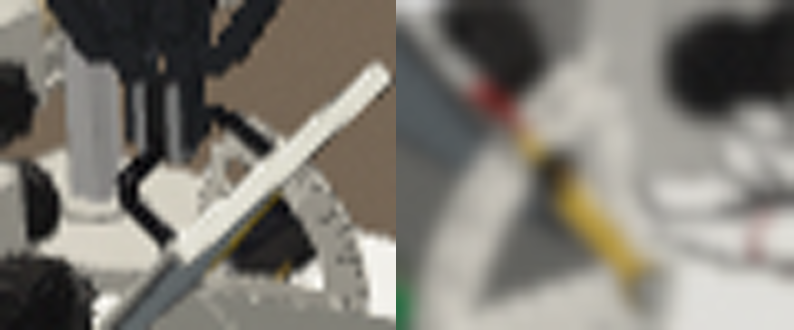

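View pics/sc11z.png

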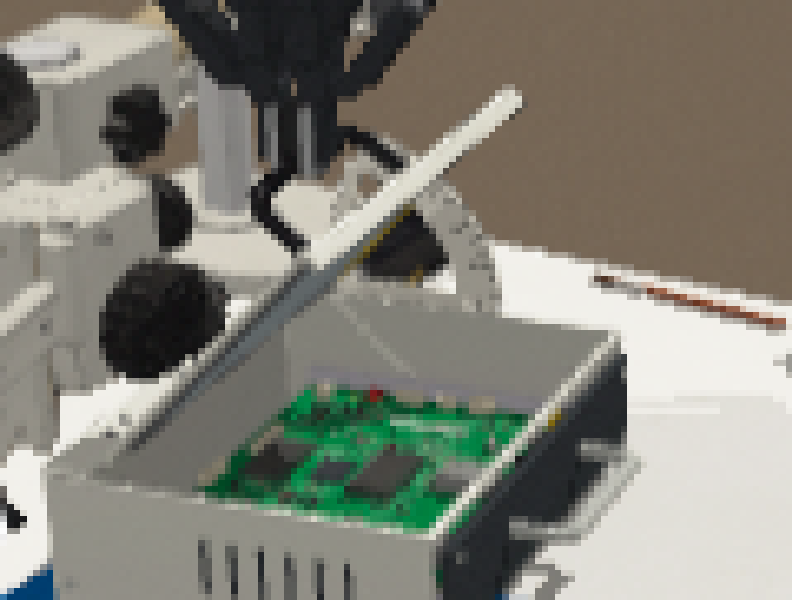

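Call:
jog_arm:
  xyz:
    - [0,0,0]
    - [0,0,0]
    - [0,0,0]
    - [0,0,0]
    - [0,0,0]
    - [0,0,0]
  roll: [0,0,0,0,0,0]
  claw: [0.4,0.4,0.4,0.4,0.4,0.4]

```text
time_s: 11.32
ee_pos: [685.3, -70.5, 227.3]
ee_rot: [1.992, 2.428, 0.0]
contact_force: [-3.7, -2.7, 2.1]
grip_width: 0.09
```

```bash
python3 look.py 12; python3 chk.py 12 .86
python3 - <<'E'
from ang import *
for f in ("9","10","11","12"):
    im=cv2.imread(f"pics/raw_sd{f}.png").astype(float);o=[]
    for x0,x1,y0,y1 in ((311,318,187,192),(315,328,193,206)):
        w=np.clip(np.minimum(im[:,:,2],im[:,:,1])-im[:,:,0]-12,0,None)[y0-130:y1-130,x0-240:x1-240];v,u=np.mgrid[y0:y1,x0:x1]
        p=np.array([(u*w).sum(),(v*w).sum()])/w.sum();o.append((p,pang("side",p,-133)[1]))
    print(f,o)
E
```

```text
[685.29820936 -70.53718808 227.2731813 ] [-3.71792789 -2.70711547  2.06242645] 0.08973906663092977
exp [310.234 185.987] red [309.839 185.131] pix 23 [(np.float64(107.72990101785057), np.float64(0.8842402421938494)), (np.float64(115.03281158932775), np.float64(0.8674251973998949)), (np.float64(120.26701463291607), np.float64(0.8566667987030483))]
9 [(array([313.298, 189.216]), np.float64(0.8633143645661119)), (array([320.68 , 198.412]), np.float64(0.8344710090449196))]
10 [(array([313.348, 189.227]), np.float64(0.8644891341925933)), (array([320.586, 198.358]), np.float64(0.8312002459674537))]
11 [(array([313.516, 189.622]), np.float64(0.8597490353956208)), (array([320.559, 198.349]), np.float64(0.8299205993819708))]
12 [(array([313.55 , 189.625]), np.float64(0.8606371925321057)), (array([320.575, 198.341]), np.float64(0.8315814013576495))]
```

```bash
python3 -c "
from bench import manip
print(manip.close_job())"
```

```text
the job is handed in; nothing more can be done
None
```

I pushed the drawer home with the flap shut, then lifted the flap by its handle until the pointer met the index arm. I handed the job in at about 11.4 s with the arm still holding it there.

- **Drawer:** The finger pushed on the pull bar through the catch. The force fell to about 0 as the drawer snapped in, then rose to 21 N against the hard stop. Later pictures show the front plate still flush.
- **Flap:** In the last side view the pointer reads about 0.87 rad (0.857–0.884, depending on which part of the red tongue is visible). The handle's travel gives about 0.863.
- **Index arm:** It reads 0.864 from the side view and 0.875–0.883 from the wrist view, next to the 50° tick.
- **Disagreements:** A rougher estimate from the scene camera put the index arm nearer 0.83–0.85. The alignment is therefore good to about 0.02 rad, not exactly confirmed. The red pointer was partly hidden behind the tip in the last pictures.
- **Holding:** The grip force is set to 40 N. The wrist force was about 5 N and the pose did not change over the last half second.
- **Other things:** The index arm's body did not move between pictures beyond measuring noise. No bystander lay near the arm's path, though I did not measure their positions afterwards.

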